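# Unlatch and slide open the implant-screw caddy

### The arm

A 7-joint arm with a two-finger parallel gripper is mounted at the origin on the work surface. World frame = base frame: x ahead of the robot, y to its left, z up, the work surface at z = 0. Lengths are in m, angles in rad, forces in N, time in s.
With the tool pointing down it reaches from about 0.4 to 0.85 m from the base axis. Payload 10.4 kg.
Tool frame: the origin (TCP) lies at the very end of the fingers, on their centre line; the grasp point (between the pads) lies 19 mm behind it; z points along the fingers, y is the direction in which the jaws open and shut (so a half turn about z gives the same grasp; the last joint's range is limited). The gripper opens to 87 mm and grips with 3 to 60 N. Pads are 19 mm wide; open, the fingers measure 117 mm over their backs; the gripper's body (75 mm by 190 mm) begins 51 mm behind the grasp point.
Start: joints at [1.216, 0.332, -0.065, 1.46, 0.022, 1.35, -0.088], TCP at [0.204, -0.591, 0.223] pointing down, gripper open.
Joint ranges: [-2.6, 2.6], [-0.5, 2.12], [-1.47, 1.34], [0.16, 2.42], [-1.27, 4.41], [0.06, 2.06], [-2.6, 2.6]. Speed limits (rad/s): [2.22, 2.22, 2.79, 2.79, 3.14, 3.14, 3.14].

### API

Orientations are given as a unit quaternion [x, y, z, w].
In Python, from bench import r, eyes, job gives the robot as it stands. The module is installed in compiled form; this text tells all that it offers.
- The arm moves only by the tool play_rows, never from a script. Its argument "motion" is a list of rows, each a list of 7 numbers: the shift along the tool's x, y, z as a fraction of full scale, then the turn, a rotation vector about the tool's x, y, z as a fraction of full scale, then the opening in per cent of the stroke, from 0 (shut) to 100 (fully open). A call has 1 to 5 rows; each row is the pose to reach, as a shift and turn from the pose commanded when the call began, along the tool's axes at that moment; what a row does not reach only later rows make up. Full scale, the value 1, is 0.2 m for a shift and 90 degrees for a turn. A row lasts 1/8 s, in which the tool goes at most 62.5 mm and 10.7 degrees, less where a joint would pass 70% of its speed; a pose out of reach is approached as far as the arm can. A call with a number of a shift or a turn outside -1 to 1 is refused whole. A call with a gripper value outside its range is refused whole. The fingers move at their own pace and stop on an object; "squeeze" is the grip in N (left out, the last holds). Time passes only in rows, so rows that repeat a pose let the fingers close. It gives the time, the measured TCP pose, the force and the opening at its end, in the units of the state.
- r.read_state(): the state, without advancing time (a new reading comes with each control period).
- eyes.camera(name): name is "scene" or "top" or "wrist"; returns a dict with "image" (384x512x3 uint8, red, green, blue), "mtx" (3x3 intrinsics, pixels), "R" (3x3) and "t" (3): a world point X has camera coordinates R X + t. Camera axes: x right, y down, z forward; pixel columns grow to the right and rows downward; lengths in m; the calibration is good to about 2 mm. A picture is of the moment at which its call begins. There is no depth.
- job.close_job(): hands the job in, once; it reports no verdict.
Trained networks look in a picture, given as the dict that the camera call returned (one of the last four; its "shot" number tells which), for a name from the list of things; names that differ only in an ending like _2 or _b are one class to them, and where a whole thing is asked for, a point or a joint stands for the part that bears it (a point fixed in the world has none). Each returns a list of dicts, best first, with "p" (0 to 1); they miss things now and then, are a little off and sometimes report something else, mostly with a low value. They report only what shows in the picture. A call takes as long as a camera call. They do not tell look-alikes from the thing itself.
- eyes.regions_of(picture, label): "region" (384x512 bool, what is visible of it) and "xy" ([column, row] in pixels, amid what is visible of it).
- eyes.landmark_of(picture, label): "xy" ([column, row] in pixels: a listed point, or the origin of a listed thing).
The state is a dict: "time": time; "joint_positions": joint angles; "joint_vel": joint speeds; "joint_torque": joint torques, N m; "ee_pos": TCP position; "eef_rot": TCP orientation; "ft_force": force on the tool from outside, world axes, zero at the start; "torque": the same for the moment, N m; "width": finger opening in m.
Only numpy, scipy, OpenCV 4.12 (cv2) and the standard library are available. Lean on these libraries where they do the work, as an engineer would, in place of code of your own. Each camera call takes 0.05 s, during which the arm holds its last target. There are 200 camera calls.

### The job

Two implant-screw caddies stand on the preparation table. Open the one with the teal lid: with a fingertip press its yellow spring pad down through the window in the lid and, keeping it down, push the lid along by the front edge of the window until the whole lid has passed the pad and the pad springs back up behind it. Nothing is to be picked up: do not lift or pry the lid, leave the grey-lidded caddy shut and its pad unpressed, and do not move the other things on the table.

Things in the scene. Friction and masses are not known exactly. Their poses are not given: they have to be found in the camera images.
- caddy_teal: the one to open: white screw caddy, 200 x 124 x 62 mm, fixed to the table. Origin: centre of its underside; x = direction in which its lid slides open (level, roughly away from the robot, turned up to 0.5 rad). Lips 17 mm wide (top at 62 mm) along both long sides hold the lid in grooves. Under the lid the middle of the box (84 mm wide) is empty down to 40 mm above the table, but for the pad.
- lid_teal: its flat teal sliding lid (0.22 kg), 187 x 112 x 6 mm, a white chevron pointing the opening way. Origin: middle of its window, at the lid's underside, 50 mm above the table; x = opening direction. The window is cut through, 50 mm along x, 46 mm along y; behind it (-x) is only a 14 mm cross bar, ahead of it 123 mm of lid. Shut, the origin is at x = -52 mm in the caddy's frame; end stop 72 mm further.
- teal_pad_top (a point): centre of the top of its yellow ribbed spring pad (plunger), 46 mm along x, 36 mm along y, which moves only vertically and stays at x = -52 mm in the caddy's frame. At rest its top is 61 mm above the table, 5 mm proud of the lid: it stands up through the lid's window (2 mm gap at each end), so the lid cannot slide.
- pad_teal (a joint): how far that pad is pushed down, m: 0 at rest, 0.015 at its stop (top 46 mm above the table, 4 mm below the lid's underside). The lid passes over it beyond about 0.011. Spring: 2 N at rest, 5 N at the stop. Once the lid's cross bar lies over it the lid keeps it down; it springs up behind the lid when the lid has slid 62 mm or more.
- caddy_grey: the one to leave shut: white screw caddy, 200 x 124 x 62 mm, fixed to the table. Origin: centre of its underside; x = direction in which its lid slides open (level, roughly away from the robot, turned up to 0.5 rad). Lips 17 mm wide (top at 62 mm) along both long sides hold the lid in grooves. Under the lid the middle of the box (84 mm wide) is empty down to 40 mm above the table, but for the pad.
- lid_grey: its flat grey sliding lid (0.22 kg), 187 x 112 x 6 mm, a white chevron pointing the opening way. Origin: middle of its window, at the lid's underside, 50 mm above the table; x = opening direction. The window is cut through, 50 mm along x, 46 mm along y; behind it (-x) is only a 14 mm cross bar, ahead of it 123 mm of lid. Shut, the origin is at x = -52 mm in the caddy's frame; end stop 72 mm further.
- grey_pad_top (a point): centre of the top of its yellow ribbed spring pad (plunger), 46 mm along x, 36 mm along y, which moves only vertically and stays at x = -52 mm in the caddy's frame. At rest its top is 61 mm above the table, 5 mm proud of the lid: it stands up through the lid's window (2 mm gap at each end), so the lid cannot slide.
- pad_grey (a joint): how far that pad is pushed down, m: 0 at rest, 0.015 at its stop (top 46 mm above the table, 4 mm below the lid's underside). The lid passes over it beyond about 0.011. Spring: 2 N at rest, 5 N at the stop. Once the lid's cross bar lies over it the lid keeps it down; it springs up behind the lid when the lid has slid 62 mm or more.
- cup: small yellow cup, 36 mm across, 26 mm high, loose, between the two caddies
- scissors: loose steel scissors with brass-coloured finger rings, 140 mm long, lying flat near the robot
- forceps: loose steel forceps, 130 mm long, lying flat on the left
- bowl: loose steel bowl, 100 mm across, 40 mm high, on the left
- gel: loose blue pump bottle, 60 mm across, 150 mm high, far left
- driver: loose screwdriver with blue handle, 160 mm long, on the right
- syringe: loose empty syringe, 105 mm long, 22 mm high, on the right
There are look-alikes about, which are no part of the job. Of the things shaped like the lid_teal, the teal one is meant.

How it is judged:
On the way, in this order (a step that is already met when the one before it is completed fails the run):
1. the teal caddy's pad is pressed down by the fingers with the lid still shut (value of joint pad_teal above 0.0085 m and x of lid_teal in the frame of caddy_teal below -0.042 m and contact force between the fingers and pad_teal above 0.5 N), for 0.02 s.
2. the lid has slid over the pad while it is down (value of joint pad_teal above 0.0085 m and x of lid_teal in the frame of caddy_teal above -0.028 m), for 0.05 s.
At the end, for the whole second after the job is handed in: The teal lid has slid at least 59 mm and lies at rest in its grooves, its pad is up again (within 4 mm of rest) behind it; the grey lid is shut and its pad up (x of lid_teal in the frame of caddy_teal above 0.007 m and value of joint each of pad_teal, pad_grey below 0.004 m and linear speed of lid_teal below 0.02 m/s and z of lid_teal in the frame of caddy_teal between 0.045 and 0.056 m and distance of lid_grey from where it was at the start of the episode below 0.01 m); the robot touches nothing.
It fails at once if the teal lid is lifted or prised out of its grooves (8 mm up or 0.15 rad tilt) (z of lid_teal in the frame of caddy_teal above 0.058 m or angle between lid_teal's own z axis and vertical above 0.15 rad).
It fails at once if the grey lid is moved by 10 mm or the grey caddy's pad is pressed by 8 mm (distance of lid_grey from where it was at the start of the episode above 0.01 m or value of joint pad_grey above 0.008 m).
It fails at once if another thing on the table is moved by more than 20 mm (distance of any of cup, scissors, forceps, bowl, gel, driver, syringe from where it was at the start of the episode above 0.02 m).
It also fails if it takes over 35 s, if anything falls off the work surface, if the arm or the gripper's body presses on something with over 40 N, if the wrist force passes 120 N, or if a joint passes its speed limit or range.

## Working session

There is one attempt and no reset: what is moved stays moved. The work goes in short steps, Python scripts to look and compute and a tool call to move; the robot and the scene stay as the last step left them, time stands still between calls to the robot, and variables do not carry over. Pictures are saved under pics/ and viewed, about 8 in all and at most 12, crops included, and the job is handed in when it is done.

Besides the shell and the picture viewer there is one more tool, called after "Call:" as name([rows], argument=value, ...), one row to a line, values as JSON. play_rows: Moves the arm, as the interface text tells. Shift numbers are shares of 0.2 m and turn numbers shares of 90 degrees, none past 1 either way. Its arguments: {"type":"object","properties":{"motion":{"type":"array","items":{"type":"array","items":{"type":"number"}}},"squeeze":{"type":"number"}},"required":["motion"]}

```bash
mkdir -p pics; cat > h.py <<'E'
import numpy as np, cv2
from bench import r, eyes, job
from scipy.spatial.transform import Rotation as Ro
def save(img,name,box=None,s=1):
    if box: img=img[box[1]:box[3],box[0]:box[2]]
    cv2.imwrite('pics/'+name,cv2.resize(img[:,:,::-1],None,fx=s,fy=s,interpolation=cv2.INTER_CUBIC))
def ray(p,uv,z):
    d=p['R'].T@np.linalg.inv(p['mtx'])@np.array([uv[0],uv[1],1.]); c=-p['R'].T@p['t']
    return c+d*(z-c[2])/d[2]
E
python3 - <<'E'
from h import *
p=eyes.camera('top'); save(p['image'],'top.png',s=1.5)
for n,z in [('lid_teal',.05),('teal_pad_top',.061),('grey_pad_top',.061),('caddy_teal',0)]:
    for d in eyes.landmark_of(p,n)[:4]: print(n,round(d['p'],2),np.round(d['xy'],1),np.round(ray(p,d['xy'],z),4))
s=r.read_state();print({k:np.round(v,3) for k,v in s.items()})
E
```

```text
lid_teal 0.95 [206.2 278.4] [0.2688 0.1737 0.05  ]
lid_teal 0.77 [216.  193.9] [0.5015 0.1483 0.05  ]
lid_teal 0.73 [ 99.7 262.2] [0.3142 0.4685 0.05  ]
lid_teal 0.65 [371.8 269.7] [ 0.2894 -0.2773  0.05  ]
teal_pad_top 0.56 [212.6 192.8] [0.5031 0.1566 0.061 ]
grey_pad_top 0.54 [343.8 201.9] [ 0.4744 -0.2065  0.061 ]
caddy_teal 0.65 [225.  179.9] [0.5501 0.1275 0.    ]
{'time': np.float64(0.25), 'joint_positions': array([ 1.216,  0.333, -0.065,  1.46 ,  0.022,  1.35 , -0.088]), 'joint_vel': array([-0.002, -0.003,  0.001, -0.003, -0.001, -0.001,  0.   ]), 'joint_torque': array([ 1.0000e-03, -6.2256e+01,  2.5000e-02, -3.8959e+01, -6.1000e-02,
        3.6000e-02,  0.0000e+00]), 'ee_pos': array([ 0.204, -0.591,  0.222]), 'eef_rot': array([ 0.986,  0.165, -0.   , -0.   ]), 'ft_force': array([0.285, 0.385, 1.671]), 'torque': array([-0.029,  0.05 , -0.057]), 'width': np.float64(0.087)}
```

View pics/top.png

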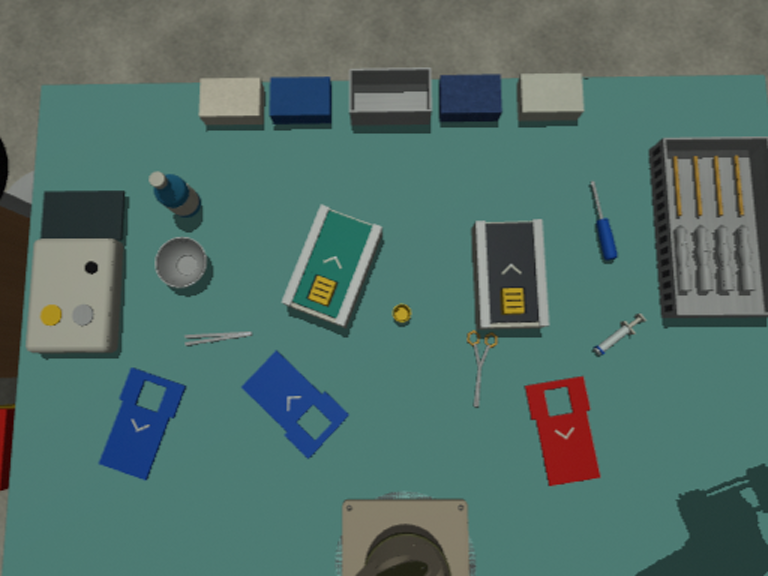

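Lid-shaped candidates (in 1.5x pixels): the teal lid in the white caddy (333,262), the grey lid in a caddy (512,270), loose blue lids (142,423) and (295,403), and a loose red lid (562,430). The one at (333,262) fits: it is teal, and sits in a white caddy with a yellow pad. I'll confirm it in a crop and measure it.

```bash
python3 - <<'E'
from h import *
p=eyes.camera('top'); im=p['image']; save(im,'crop.png',(180,125,265,230),5.5)
hsv=cv2.cvtColor(im,cv2.COLOR_RGB2HSV)
m=np.zeros(im.shape[:2],bool); m[130:225,185:258]=1
y=(hsv[...,0]>18)&(hsv[...,0]<35)&(hsv[...,1]>120)&(hsv[...,2]>120)&m
pts=np.argwhere(y)[:,::-1]
W=np.array([ray(p,q,.061)[:2] for q in pts],np.float32)
R=cv2.minAreaRect(W); print('pad',len(pts),R)
w=(hsv[...,1]<50)&(hsv[...,2]>140)&m
n,l,st,c=cv2.connectedComponentsWithStats(w.astype(np.uint8))
for i in range(1,n):
    if st[i,4]>60:
        W=np.array([ray(p,q,.062)[:2] for q in np.argwhere(l==i)[:,::-1]],np.float32)
        vx=cv2.fitLine(W,cv2.DIST_HUBER,0,.001,.001).ravel(); print(st[i],cv2.minAreaRect(W),np.arctan(vx[1]/vx[0]))
for d in eyes.regions_of(p,'lid_teal')[:3]: print(d['p'],d['xy'])
E
```

```text
pad 181 ((0.5024380683898926, 0.15186376869678497), (0.03597905859351158, 0.04551808908581734), 68.7430419921875)
[188 136  38  67 428] ((0.5713111758232117, 0.18389590084552765), (0.035914499312639236, 0.19860799610614777), 62.57462692260742) -0.37756765
[195 146  60  71 479] ((0.5478962063789368, 0.12329182028770447), (0.10149078071117401, 0.200027734041214), 68.6787109375) -0.39068258
0.79 [191.0, 264.5]
0.77 [226.5, 172.1]
0.75 [216.3, 195.0]
```

View pics/crop.png

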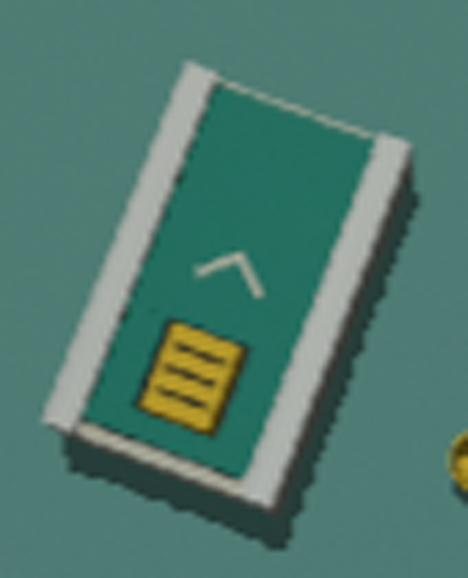

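The crop confirms it: teal lid, white lips, yellow pad at about (192,377) in the crop, chevron pointing up and away. Yaw is about -21.3° and the pad centre is at (0.502, 0.152). I'll approach with the fingers shut and turn the tool about 40° so its x axis lies along the opening direction.

Call:
play_rows([
  [1, -1, 0, 0, 0, 0.448, 0],
  [1, -1, 0, 0, 0, 0.448, 0],
  [1, -1, 0, 0, 0, 0.448, 0],
  [1, -1, 0, 0, 0, 0.448, 0],
  [1, -1, 0, 0, 0, 0.448, 0],
], squeeze=20)

```text
time: 0.98
ee_pos: [0.3289, -0.3339, 0.2229]
eef_rot: [0.983, -0.185, 0.0, 0.0]
ft_force: [0.6, -0.4, -0.3]
width: 0.0448
```

Call:
play_rows([
  [0, -1, 0, 0, 0, 0, 0],
  [0, -1, 0, 0, 0, 0, 0],
  [0, -1, 0, 0, 0, 0, 0],
  [0, -1, 0, 0, 0, 0, 0],
  [0, -1, 0, 0, 0, 0, 0],
])

```text
time: 1.6
ee_pos: [0.4003, -0.1503, 0.2227]
eef_rot: [0.983, -0.184, 0.0, 0.0]
ft_force: [0.1, -0.6, -0.7]
width: 0.0017
```

Call:
play_rows([
  [0, -1, 0, 0, 0, 0, 0],
  [0, -1, 0, 0, 0, 0, 0],
  [0, -1, 0, 0, 0, 0, 0],
  [0, -1, 0, 0, 0, 0, 0],
  [0, -1, 0, 0, 0, 0, 0],
])

```text
time: 2.22
ee_pos: [0.4731, 0.0346, 0.2222]
eef_rot: [0.983, -0.185, -0.0, 0.0]
ft_force: [0.3, -0.3, 0.0]
width: 0.0002
```

Call:
play_rows([
  [-0.08, -0.57, 0.3, 0, 0, 0, 0],
  [-0.08, -0.57, 0.5, 0, 0, 0, 0],
  [-0.08, -0.57, 0.5, 0, 0, 0, 0],
  [-0.08, -0.57, 0.5, 0, 0, 0, 0],
])

```text
time: 2.72
ee_pos: [0.4986, 0.1461, 0.1207]
eef_rot: [0.983, -0.185, -0.002, 0.001]
ft_force: [0.1, -0.9, 0.7]
width: 0.0005
```

```bash
python3 - <<'E'
from h import *
p=eyes.camera('scene'); q=eyes.camera('wrist')
s=r.read_state(); print(s['ee_pos'],s['eef_rot'],s['ft_force'],s['width'],s['time'])
save(np.hstack([p['image'],q['image']]),'b.png',s=.78)
print(p['mtx']@(p['R']@np.array([.5024,.1519,.061])+p['t']))
for im,n in ((p,'scene'),(q,'wrist')):
    for d in eyes.landmark_of(im,'teal_pad_top')[:3]: print(n,d['p'],d['xy'],ray(im,d['xy'],.061))
    h=im['mtx']@(im['R']@np.array([.5024,.1519,.061])+im['t']); print(h[:2]/h[2])
E
```

```text
[0.50004094 0.145345   0.12300499] [ 9.82496317e-01 -1.86280980e-01  1.72157695e-04  5.95526532e-04] [ 0.01314944 -0.5413501   0.55122702] 0.0003193437939231614 2.825
[312.47026705 226.69673695   1.11984886]
scene 0.43 [278.8, 197.1] [0.48199306 0.13316115 0.061     ]
[279.02896413 202.43511896]
wrist 0.57 [245.3, 205.2] [0.50048501 0.15000322 0.061     ]
[241.76121553 203.73791149]
```

View pics/b.png

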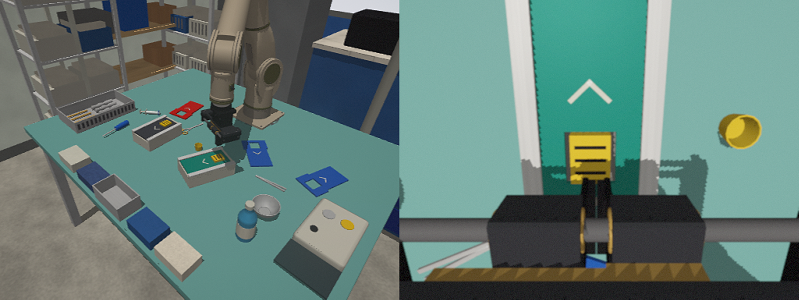

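The wrist view shows the pad at about (590,158), with the fingers behind it, aligned with the caddy. The network's fix there agrees with mine within 2 mm; its scene-camera fix is 28 mm off at p 0.43, and the picture doesn't support it. Pressing down now.

Call:
play_rows([
  [0.016, -0.029, 0.2, 0, 0, 0, 0],
  [0.016, -0.029, 0.28, 0, 0, 0, 0],
  [0.016, -0.029, 0.33, 0, 0, 0, 0],
  [0.016, -0.029, 0.38, 0, 0, 0, 0],
  [0.016, -0.029, 0.38, 0, 0, 0, 0],
])

```text
time: 3.55
ee_pos: [0.505, 0.1517, 0.047]
eef_rot: [0.983, -0.185, 0.0, 0.0]
ft_force: [-1.9, -2.3, 5.3]
width: 0.0004
```

```bash
python3 - <<'E'
from h import *
q=eyes.camera('wrist'); save(q['image'],'c.png',(130,100,370,384),2)
s=r.read_state(); print(s['ee_pos'],s['ft_force'],s['time'])
E
```

```text
[0.50494672 0.15168505 0.04706677] [-2.28288876 -2.15612724  6.06077766] 3.6
```

View pics/c.png

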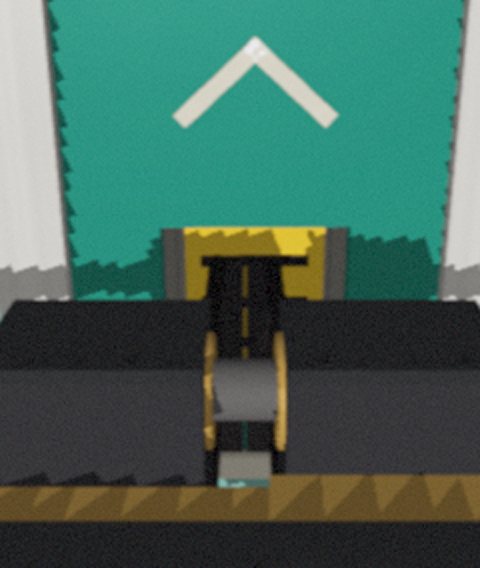

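The pad is down about 14 mm with roughly 5–6 N on it, and the fingers are centred in the window. Pushing the lid.

Call:
play_rows([
  [0.04, 0, 0, 0, 0, 0, 0],
  [0.08, 0, 0, 0, 0, 0, 0],
  [0.12, 0, 0, 0, 0, 0, 0],
  [0.16, 0, 0, 0, 0, 0, 0],
  [0.2, 0, 0, 0, 0, 0, 0],
])

```text
time: 4.22
ee_pos: [0.5419, 0.1381, 0.0464]
eef_rot: [0.983, -0.185, -0.0, -0.0]
ft_force: [-3.6, 1.9, 2.5]
width: 0.0005
```

```bash
python3 - <<'E'
from h import *
q=eyes.camera('wrist'); p=eyes.camera('top'); save(np.hstack([q['image'][100:384,130:370],cv2.resize(p['image'][125:230,180:265],(230,284))]),'d.png',s=1.6)
s=r.read_state(); print(s['ee_pos'],s['ft_force'],s['time'])
E
```

```text
[0.54269696 0.13756991 0.04640391] [0.50557641 0.01780089 0.35417088] 4.325
```

View pics/d.png

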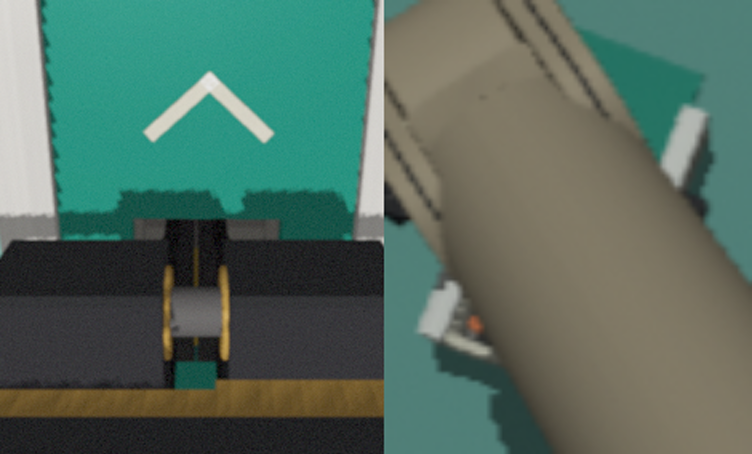

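The lid is sliding: the fingers are at the window's front edge and the lid's far end overhangs the caddy. Continuing.

Call:
play_rows([
  [0.05, 0, 0, 0, 0, 0, 0],
  [0.1, 0, 0, 0, 0, 0, 0],
  [0.15, 0, 0, 0, 0, 0, 0],
  [0.2, 0, 0, 0, 0, 0, 0],
  [0.2, 0, 0, 0, 0, 0, 0],
])

```text
time: 4.95
ee_pos: [0.5801, 0.1222, 0.0465]
eef_rot: [0.983, -0.186, 0.001, 0.0]
ft_force: [0.5, 0.5, -0.3]
width: 0.0004
```

Call:
play_rows([
  [-0.03, 0, 0, 0, 0, 0, 0],
  [-0.03, 0, 0, 0, 0, 0, 0],
  [-0.03, 0, -0.15, 0, 0, 0, 0],
  [-0.03, 0, -0.4, 0, 0, 0, 0],
  [-0.03, 0, -0.6, 0, 0, 0, 0],
])

```text
time: 5.58
ee_pos: [0.5735, 0.1255, 0.1686]
eef_rot: [0.983, -0.185, 0.001, -0.0]
ft_force: [-0.5, -0.5, -1.3]
width: 0.0003
```

Call:
play_rows([
  [0, 1, -0.3, 0, 0, 0, 0],
  [0, 1, -0.3, 0, 0, 0, 0],
  [0, 1, -0.3, 0, 0, 0, 0],
  [0, 1, -0.3, 0, 0, 0, 0],
  [0, 1, -0.3, 0, 0, 0, 0],
])

```text
time: 6.2
ee_pos: [0.5005, -0.0627, 0.2272]
eef_rot: [0.982, -0.187, 0.001, 0.001]
ft_force: [0.0, 0.6, 0.2]
width: 0.0009
```

```bash
python3 - <<'E'
from h import *
p=eyes.camera('top'); im=p['image']; save(im,'e.png',s=1.5); save(im,'f.png',(180,110,275,230),5)
s=r.read_state(); print(s['ee_pos'],s['ft_force'],s['time'])
E
```

```text
[ 0.50075262 -0.06097546  0.22674026] [-0.21905125 -0.08038657  0.5870913 ] 6.25
```

View pics/e.png

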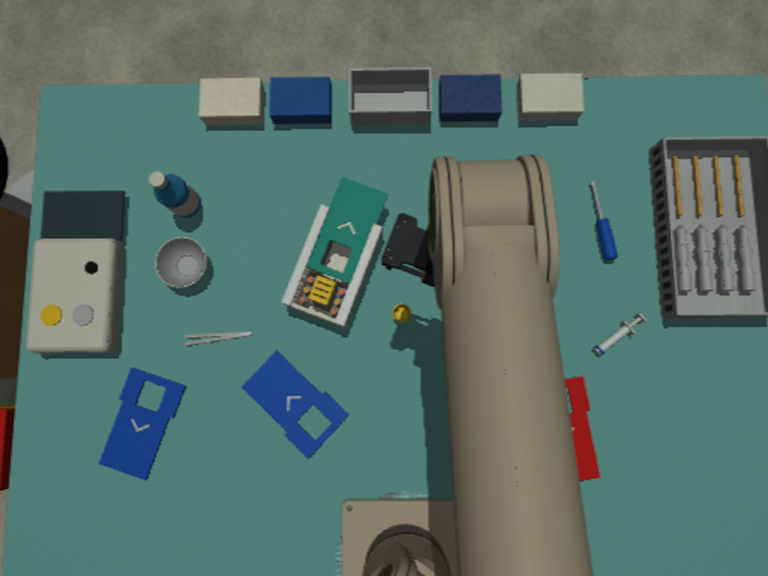

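View pics/f.png

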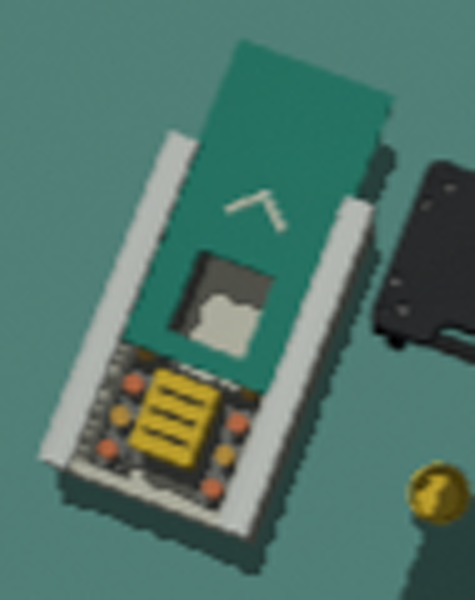

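```bash
python3 - <<'E'
from h import *
p=eyes.camera('top')
u=np.array([.9316,-.3635])
print([ (round(d['p'],2),np.round(d['xy'],1),round(float((ray(p,d['xy'],.05)[:2]-[.5015,.151])@u),4)) for d in eyes.landmark_of(p,'lid_teal')])
# project expected points for slide 62..72: lid front edge mid / cross bar rear edge
for sl in (.059,.065,.072):
    o=[]
    for a in (.148,-.039,-.025,.025):
        X=np.r_[np.array([.5015,.151])+u*(sl+a),.056]; h=p['mtx']@(p['R']@X+p['t']); o.append(np.round((h[:2]/h[2]-[180,110])*5,0))
    print(sl,o)
E
```

```text
[(0.97, array([100.5, 266.3]), -0.2992), (0.95, array([371.2, 267.3]), -0.0364), (0.82, array([226. , 170.1]), 0.0744), (0.7, array([206.4, 280.6]), -0.2303)]
0.059 [array([307.,  84.]), array([187., 385.]), array([196., 362.]), array([229., 280.])]
0.065 [array([311.,  74.]), array([191., 375.]), array([200., 352.]), array([233., 271.])]
0.072 [array([315.,  63.]), array([196., 364.]), array([205., 341.]), array([237., 259.])]
```

The crop shows the whole yellow pad standing clear behind the cross bar. The lid's far edge is centred at about (318,68) and the cross bar's rear at about (192,365), which puts the slide at about 70 mm. Handing in.

```bash
python3 -c "
from h import *
print(job.close_job())"
```

```text
the job is handed in; nothing more can be done
None
```

The teal caddy is open and the job is handed in; handing in gives no verdict. With the fingers shut, I pressed its pad down about 14 mm (5–6 N), pushed the lid along by the window's front edge, backed off, lifted clear and moved aside.

**Last checks, from the final top picture:**
- **Lid:** it has slid about 70 mm, judged by its front and rear edges, and lies between its lips. The network's reading was 74 mm, which is beyond the 72 mm end stop, so it is a few mm off.
- **Pad:** the whole pad shows clear behind the cross bar. I judged that it is up from this picture; I had no direct reading of its height.
- **Other things:** the cup, bowl, bottle, forceps, screwdriver and syringe look unmoved.
- **Robot:** it stood clear in the air, with the wrist force near zero.

**Not confirmed:** the arm hid the grey caddy and the scissors in the last picture. The tool never went low near them.

**Disagreed:** before pressing, the network's pad position from the scene camera was about 28 mm off. I ignored it because the top and wrist cameras agreed within 2–3 mm.

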